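# Nest the taper sleeves in the sprung holder and lock them in

### The arm

A 6-joint arm with a two-finger parallel gripper is mounted at the origin on a cart in front of the work surface, level with it; the furniture and walls round the work are solid. World frame = base frame: x ahead of the robot, y to its left, z up, the work surface at z = 0. Lengths are in m, angles in rad, forces in N, time in s.
With the tool pointing down it reaches from about 0.3 to 0.75 m from the base axis. Payload 8.5 kg.
Tool frame: the origin (TCP) lies midway between the tips of the shut fingers; the grasp point (between the pads) lies 19 mm behind it; z points along the fingers, y is the direction in which the jaws open and shut (so a half turn about z gives the same grasp; the last joint's range is limited). The gripper opens to 85 mm and grips with 20 to 120 N. Pads are 22 mm wide; open, the fingers measure 114 mm over their backs; the gripper's body (76 mm by 85 mm) begins 54 mm behind the grasp point. The pads swing forward as they close: fully open they stand 13 mm farther back than shut.
Start: joints at [0.904, 0.381, 1.297, -0, 1.464, -0.215], TCP at [0.24, 0.495, 0.231] pointing down, gripper open.
Joint ranges: [-3.11, 3.11], [-0.89, 2.33], [0.22, 2.48], [-1.42, 4.56], [0.17, 2.85], [-2.88, 2.88]. Speed limits (rad/s): [2.39, 2.39, 3.14, 3.14, 3.14, 3.14].

### API

Orientations are given as a unit quaternion [w, x, y, z].
In Python, from station import robot gives the robot as it stands.
- The arm moves only by the tool step_arm, never from a script. Its argument "increments" is a list of rows, each a list of 4 numbers: the shift along the tool's x, y, z in m, then the turn about the tool's z in rad. A call has 1 to 8 rows; each row is the pose to reach, as a shift and turn from the pose measured when the call began, along the tool's axes at that moment; what a row does not reach only later rows make up. A row lasts 1/12 s, in which the tool goes at most 41.7 mm and 7.16 degrees, less where a joint would pass 70% of its speed; a pose out of reach is approached as far as the arm can. A call with a gripper value outside its range is refused whole. "claw" is the finger opening in m, from 0 to 0.0854, set as the call begins (left out, the last holds). The fingers move at their own pace and stop on an object; "force" is the grip in N (left out, the last holds). Time passes only in rows, so rows that repeat a pose let the fingers close. It gives the time, the measured TCP pose, the force and the opening at its end, in the units of the state.
- robot.sense(): the state, without advancing time (a new reading comes with each control period).
- robot.get_image(name): name is "side" or "top"; returns a dict with "img" (400x640x3 uint8, blue, green, red), "vfov" (degrees; the focal length in pixels is half the picture's height over the tangent of half this angle, whatever the lens; pixels are square), "cx", "cy" (the principal point, pixels), "R" (3x3) and "t" (3): a world point X has camera coordinates R X + t. Camera axes: x right, y down, z forward; pixel columns grow to the right and rows downward; lengths in m; the calibration is good to about 2 mm. A picture is of the moment at which its call begins. There is no depth.
- robot.sign_off(): hands the job in, once; it reports no verdict.
The state is a dict: "time_s": time; "qpos": joint angles; "dq": joint speeds; "tau": joint torques, N m; "ee_pos": TCP position; "eef_rot": TCP orientation; "contact_force": force on the tool from outside, world axes, zero at the start; "ft_torque": the same for the moment, N m; "opening": opening from 0.0 (shut) to 1.0 (fully open).
Only numpy, scipy, OpenCV 4.12 (cv2) and the standard library are available. Lean on these libraries where they do the work, as an engineer would, in place of code of your own. Each camera call takes 0.05 s, during which the arm holds its last target. There are 200 camera calls.

### The job

Draw the locking rod out of the holder, then stack every loose taper sleeve that is on the bench upright in the blue sprung cup, one nested in another. Let each one down gently so that it sits loosely: stop at the first touch, because pushing or dropping a sleeve so that the cup is driven far down on its spring wedges the tapers. When all are nested, put the rod back: its end through the eye, the rod lying in the fork, centred and standing out on both sides; do not disturb the solder spool or the glue bottle.

Things in the scene. Friction and masses are not known exactly. Their poses are not given: they have to be found in the camera images.
- holder: Fixed holder: grey base plate 100 (x) x 214 (y) x 8 mm; 10 mm posts 85 mm either side of the centre, one with a closed ring eye (+y end, top 241 mm up), one with an open V fork (-y end, top 235 mm up); the sprung blue cup stands between them. Origin: centre of the plate's underside on the bench, on the cup's axis; z up, y from fork to eye.
- eye (a point): Centre of the ring eye, 225.5 mm above the bench, 85 mm along +y from the holder's axis. The hole is 17 mm wide and is passed along the holder's y; the ring is made of 7 mm round bar.
- fork (a point): Where the rod's axis lies in the bottom of the V fork: 222 mm above the bench, 85 mm along -y from the holder's axis. The V is open upward (45 degrees either side) and its prong tips stand 46 mm apart along x.
- rod_seat (a point): Where the middle of the locking rod rests when it is back in place: on the holder's axis, 222 mm above the bench; axes as the holder's. The rod then lies along the holder's y.
- cup_mouth (a point): Centre of the blue cup's mouth, on the holder's axis, 70 mm above the bench when unloaded; sinks with the cup; z up. Cup 72 mm across outside, 44 mm high; tapered bore 56 mm across at the mouth, narrowing 0.5 mm per mm of depth. The first sleeve's underside comes to stand about 20 to 22 mm below the mouth.
- cup (a joint): How far the cup has sunk on its spring, m: 0 unloaded, up to 0.015. It starts to sink at about 2 N and then takes 1 N per mm; all four sleeves together sink it 1 to 3 mm by their weight. Beyond 0.010 the tapers count as wedged.
- rod: Loose rod, 240 mm long, 10 mm round aluminium with rounded ends and a square orange grip (16 x 16 mm, 40 mm long) at its middle; 0.1 kg. Origin at its middle on the axis, y along it, both ends alike. At first it lies through the eye and in the fork, above the cup, about 35 mm standing out beyond each. Lying on the bench its axis is 8 mm up.
- sleeve_1: Loose steel taper sleeve on its small end; may be absent; all alike. 48 mm high, 0.1 kg, oiled (friction 0.25). Outside 46 mm across at the foot, widening 0.5 mm per mm up to 26 mm height, then a straight collar 66 mm across on the top 22 mm; bore like the cup's, 56 mm at the top. Origin: centre of its underside, z up. Nested, each stands 26 to 28 mm above the one below, collar clear of its mouth.
- sleeve_2: Loose steel taper sleeve on its small end; may be absent; all alike. 48 mm high, 0.1 kg, oiled (friction 0.25). Outside 46 mm across at the foot, widening 0.5 mm per mm up to 26 mm height, then a straight collar 66 mm across on the top 22 mm; bore like the cup's, 56 mm at the top. Origin: centre of its underside, z up. Nested, each stands 26 to 28 mm above the one below, collar clear of its mouth.
- sleeve_3: Loose steel taper sleeve on its small end; may be absent; all alike. 48 mm high, 0.1 kg, oiled (friction 0.25). Outside 46 mm across at the foot, widening 0.5 mm per mm up to 26 mm height, then a straight collar 66 mm across on the top 22 mm; bore like the cup's, 56 mm at the top. Origin: centre of its underside, z up. Nested, each stands 26 to 28 mm above the one below, collar clear of its mouth.
- sleeve_4: Loose steel taper sleeve on its small end; may be absent; all alike. 48 mm high, 0.1 kg, oiled (friction 0.25). Outside 46 mm across at the foot, widening 0.5 mm per mm up to 26 mm height, then a straight collar 66 mm across on the top 22 mm; bore like the cup's, 56 mm at the top. Origin: centre of its underside, z up. Nested, each stands 26 to 28 mm above the one below, collar clear of its mouth.
- solder_spool: Bystander: orange-red and silver solder spool, 56 mm across, 55 mm high, behind on the left. Origin under its centre.
- glue_bottle: Bystander: white and blue glue bottle, 38 mm across, 117 mm high, behind on the right. Origin under its centre.
Not all that is in view belongs to the job. Leave any yellow look-alike of the sleeve_3 alone. What is shaped like the sleeve_4 but yellow is not meant.

How it is judged:
By the outcome, as a careful person would: the job done as asked, in the order asked, and still so for the second after the job is handed in, with the robot touching nothing.
Of sleeve_1, sleeve_2, sleeve_3, sleeve_4 only 3 to 4 are there at a start; the rules pass over those that are not, and their reading is None.
At some moment in a run one of sleeve_1, sleeve_2, sleeve_3, sleeve_4 may be knocked a few centimetres aside while the robot is not near it.
It also fails if it takes over 210 s, if anything falls off the work surface, if the arm or the gripper's body presses on something with over 40 N, if the wrist force passes 120 N, or if a joint passes its speed limit or range.

## Working session

There is one attempt and no reset: what is moved stays moved. The work goes in short steps, Python scripts to look and compute and a tool call to move; the robot and the scene stay as the last step left them, time stands still between calls to the robot, and variables do not carry over. Pictures are saved under pics/ and viewed, about 12 in all and at most 16, crops included, and the job is handed in when it is done.

Besides the shell and the picture viewer there is one more tool, called as name(argument=value, ...), one argument or row to a line, values as JSON. step_arm: Moves the arm, as the interface text tells. Its arguments: {"type":"object","properties":{"increments":{"type":"array"},"claw":{"type":"number"},"force":{"type":"number"}},"required":["increments"]}

```bash
mkdir -p pics
cat > h.py <<'E'
import numpy as np, cv2
from station import robot
def img(n,save=None):
    d=robot.get_image(n)
    if save: cv2.imwrite('pics/'+save,d['img'])
    return d
def f(d): return d['img'].shape[0]/2/np.tan(np.radians(d['vfov'])/2)
def ray(d,u,v):
    R=np.array(d['R']);t=np.array(d['t'])
    c=-R.T@t; r=R.T@np.array([(u-d['cx'])/f(d),(v-d['cy'])/f(d),1]); return c,r/np.linalg.norm(r)
def plane(d,u,v,z):
    c,r=ray(d,u,v); return c+r*(z-c[2])/r[2]
def proj(d,X):
    p=np.array(d['R'])@np.array(X)+np.array(d['t']); return d['cx']+f(d)*p[0]/p[2], d['cy']+f(d)*p[1]/p[2]
E
python3 - <<'E'
from h import *
for n in('top','side'):
    d=img(n,n+'0.png'); print(n,d['vfov'],d['cx'],d['cy'],ray(d,320,200))
    print({k:v for k,v in d.items() if k not in('img','R','t')})
print(robot.sense())
E
```

```text
top 44.192812840306054 324.5208334927077 198.90703415459456 (array([ 0.03087799, -0.06541631,  1.31314924]), array([ 0.38392487,  0.05746031, -0.92157474]))
{'vfov': 44.192812840306054, 'cx': 324.5208334927077, 'cy': 198.90703415459456}
side 42.68841675272268 321.4509983647591 195.33700338466377 (array([0.55681956, 1.14695748, 0.82380348]), array([-0.01729141, -0.86075207, -0.50873066]))
{'vfov': 42.68841675272268, 'cx': 321.4509983647591, 'cy': 195.33700338466377}
{'time_s': 0.1, 'qpos': array([ 9.03722932e-01,  3.81123143e-01,  1.29814501e+00,  2.83789580e-05,
        1.46359510e+00, -2.15265395e-01]), 'dq': array([-0.00026049, -0.00088004, -0.00245612,  0.00041586, -0.00068754,
       -0.0001742 ]), 'tau': array([ 5.39107117e-03, -4.49213898e+01, -2.31659389e+01, -6.60910678e-05,
        3.58249330e-03, -6.12943109e-05]), 'ee_pos': array([0.23994418, 0.49461972, 0.23078994]), 'eef_rot': array([-2.84028039e-04,  2.23988928e-01,  9.74591482e-01, -5.68449033e-04]), 'contact_force': array([ 0.10725588, -0.19565524, -0.5687305 ]), 'ft_torque': array([-0.04577942, -0.02437452,  0.03551518]), 'opening': 0.9993429159679853}
```

View pics/top0.png

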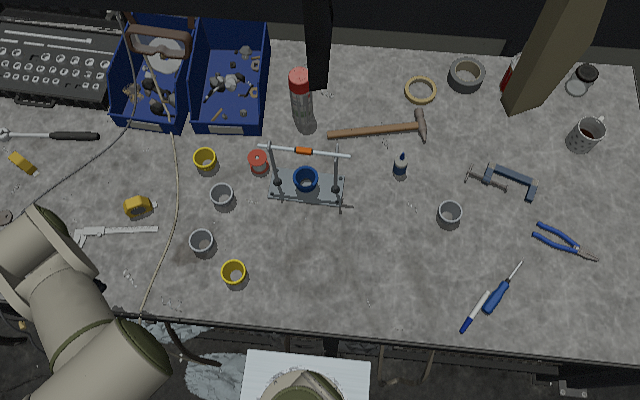

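View pics/side0.png

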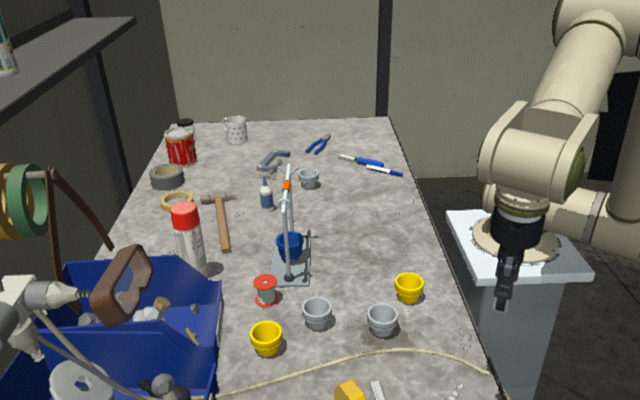

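Top view: three grey sleeves at about (222,196), (201,241) and (450,212). Yellow look-alikes are at (205,160) and (233,271). The holder and cup are at (306,179), with the orange grip at (303,151), the spool at (258,161) and the glue bottle at (400,166). The side view shows the same three sleeves.

Run:
```python
from h import *
a=cv2.imread('pics/top0.png'); b=cv2.imread('pics/side0.png')
c1=cv2.resize(a[130:260,180:380],None,fx=4,fy=4,interpolation=cv2.INTER_CUBIC)
cv2.imwrite('pics/c1.png',c1)
c2=cv2.resize(b[150:350,230:430],None,fx=3,fy=3,interpolation=cv2.INTER_CUBIC)
cv2.imwrite('pics/c2.png',c2)
top,side=img('top'),img('side')
for n,d in(('top',top),('side',side)):
    hsv=cv2.cvtColor(d['img'],cv2.COLOR_BGR2HSV)
    for nm,lo,hi in(('orange',(4,170,120),(14,255,255)),('blue',(100,150,60),(125,255,255)),('yellow',(20,150,100),(32,255,255))):
        m=cv2.inRange(hsv,lo,hi); k,_,s,ce=cv2.connectedComponentsWithStats(m)
        print(n,nm,[(s[i].tolist(),ce[i].round(1).tolist()) for i in range(1,k) if 25<s[i][4]<1500])
```

```text
top orange [([296, 147, 16, 6, 75], [303.1, 149.6])]
top blue [([192, 26, 6, 19, 40], [194.5, 34.4]), ([106, 36, 17, 37, 65], [114.3, 54.0]), ([257, 36, 7, 46, 81], [260.3, 59.4]), ([188, 53, 5, 17, 32], [189.8, 60.6]), ([174, 60, 10, 54, 96], [176.8, 87.9]), ([106, 74, 5, 31, 45], [108.2, 89.7]), ([186, 82, 5, 30, 54], [188.0, 96.5]), ([257, 83, 3, 32, 57], [258.4, 99.3]), ([107, 113, 15, 4, 29], [114.0, 114.6]), ([123, 115, 51, 10, 106], [149.8, 119.6]), ([199, 120, 59, 5, 125], [228.5, 122.7]), ([293, 166, 25, 23, 212], [306.1, 176.4]), ([537, 222, 42, 24, 180], [556.8, 233.0]), ([533, 232, 44, 21, 182], [553.3, 243.2]), ([482, 281, 27, 33, 198], [494.5, 297.5]), ([460, 317, 13, 16, 88], [465.5, 324.4])]
top yellow [([193, 148, 23, 20, 157], [204.9, 157.1]), ([8, 151, 24, 20, 179], [20.5, 161.5]), ([123, 196, 27, 17, 148], [136.3, 202.4]), ([221, 260, 25, 24, 153], [233.0, 271.9]), ([234, 263, 8, 9, 30], [238.1, 266.8])]
side orange [([173, 137, 17, 28, 91], [183.1, 146.5]), ([283, 181, 7, 9, 43], [286.2, 184.8]), ([254, 275, 22, 15, 246], [264.7, 281.8]), ([256, 297, 16, 10, 35], [262.6, 303.6])]
side blue [([306, 139, 15, 13, 50], [312.8, 145.2]), ([315, 139, 12, 15, 48], [320.8, 146.5]), ([357, 158, 26, 9, 118], [369.5, 161.8]), ([390, 170, 12, 6, 35], [395.5, 172.8]), ([276, 233, 9, 26, 133], [280.7, 244.5]), ([288, 232, 15, 27, 312], [294.8, 244.3]), ([65, 260, 46, 32, 900], [86.2, 272.5]), ([79, 297, 14, 16, 121], [85.0, 304.7]), ([38, 327, 34, 28, 241], [51.4, 337.7]), ([39, 342, 29, 30, 323], [51.1, 356.5]), ([0, 359, 16, 21, 30], [6.5, 370.4]), ([76, 382, 10, 5, 28], [79.5, 383.9]), ([115, 390, 20, 10, 57], [123.6, 396.6]), ([132, 390, 17, 6, 50], [141.7, 392.0])]
side yellow [([0, 226, 5, 11, 28], [1.5, 231.4]), ([395, 273, 29, 31, 700], [408.6, 286.8]), ([250, 321, 32, 36, 901], [265.9, 337.3]), ([335, 380, 30, 20, 428], [348.8, 391.2])]
```

View pics/c1.png

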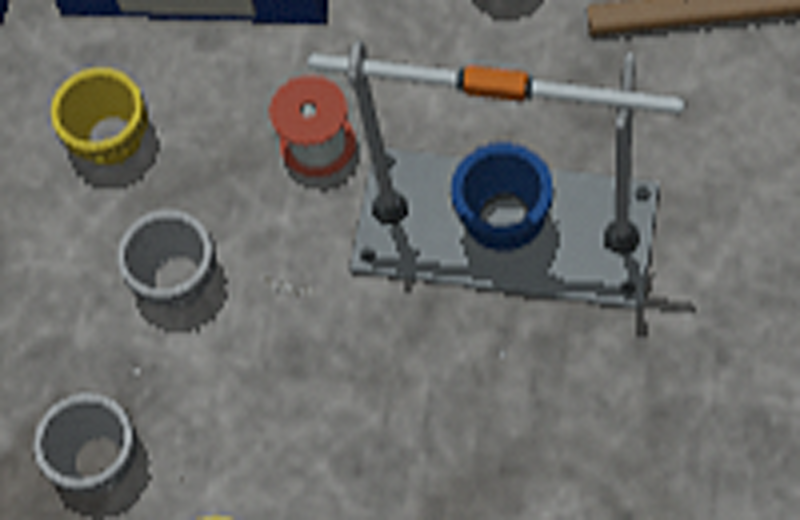

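View pics/c2.png

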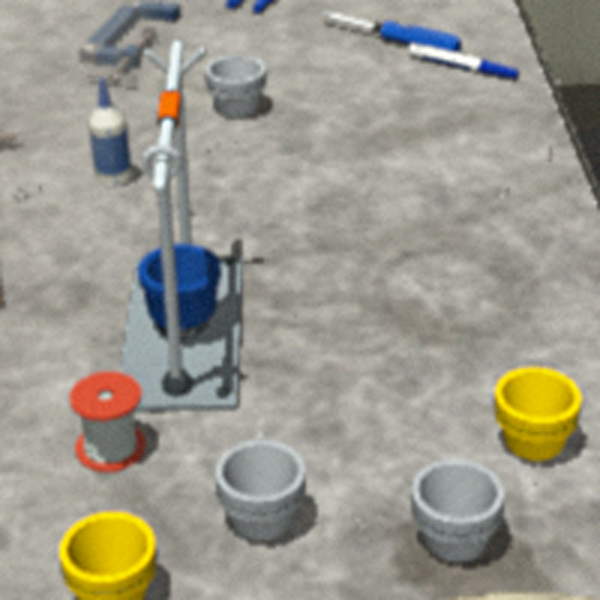

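Run:
```python
from h import *
top,side=img('top'),img('side')
def tri(p,q):
    c1,r1=ray(top,*p);c2,r2=ray(side,*q)
    s=np.linalg.lstsq(np.c_[r1,-r2],c2-c1,rcond=None)[0]
    a,b=c1+r1*s[0],c2+r2*s[1]; return ((a+b)/2).round(4),np.linalg.norm(a-b).round(4)
T=lambda x,y:((x+.5)/4+180-.5,(y+.5)/4+130-.5)
S=lambda x,y:((x+.5)/3+230-.5,(y+.5)/3+150-.5)
print('grip',tri(T(496,82),S(170,106)),plane(top,*T(496,82),.222))
e,fk=plane(top,*T(310,61),.222),plane(top,*T(683,104),.222)
print('ends',e,fk,(e+fk)/2,np.linalg.norm(e-fk),'yaw',np.degrees(np.arctan2(-(e-fk)[0],(e-fk)[1])))
print('cup',plane(top,*T(502,189.5),.07),tri(T(502,189.5),S(180,270)))
print('A',plane(top,*T(166.5,254.5),.048),'B',plane(top,*T(84,441),.048))
print('A side',plane(side,*S(262,478),.048),'B side',plane(side,*S(458,500),.048),'C side',plane(side,*S(236,74),.048))
for n,p in(('spool',(257,157,.055)),('glue',(400,170,.02)),('Ctop',(450,209,.048)),('yel1',(204,157,.048)),('yel2',(233,270,.048))): print(n,plane(top,*p))
for c in [T(390,152),T(352,270),T(632,304),T(658,186)]: print('corner',plane(top,*c,.008))
cv2.imwrite('pics/c3.png',cv2.resize(top['img'][180:240,410:490],None,fx=6,fy=6,interpolation=cv2.INTER_CUBIC))
```

```text
grip (array([0.6152, 0.0575, 0.2255]), np.float64(0.0009)) [0.61655558 0.05792984 0.222     ]
ends [0.62007655 0.17668864 0.222     ] [ 0.61243344 -0.06015536  0.222     ] [0.616255   0.05826664 0.222     ] 0.23696728523129149 yaw -1.8483290309880909
cup [0.61401819 0.06083739 0.07      ] (array([0.6157, 0.0611, 0.0669]), np.float64(0.0005))
A [0.5511354  0.29169484 0.048     ] B [0.41006847 0.32200812 0.048     ]
A side [0.55308418 0.30213778 0.048     ] B side [0.41404883 0.3333687  0.048     ] C side [ 0.56278482 -0.33289677  0.048     ]
spool [0.67084739 0.20791996 0.055     ]
glue [ 0.68700058 -0.20712983  0.02      ]
Ctop [ 0.56638486 -0.34621209  0.048     ]
yel1 [0.65943623 0.36268282 0.048     ]
yel2 [0.3365775  0.22032018 0.048     ]
corner [0.66550143 0.15325325 0.008     ]
corner [0.56869998 0.16730278 0.008     ]
corner [ 0.56219665 -0.03605394  0.008     ]
corner [ 0.65710672 -0.04643823  0.008     ]
```

View pics/c3.png

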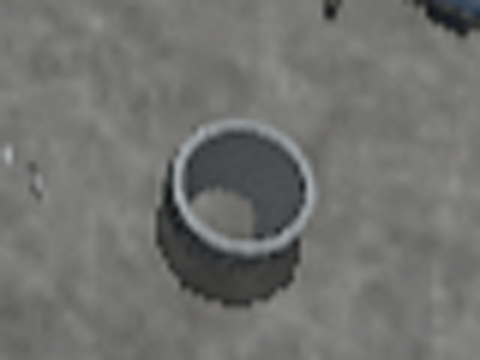

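step_arm(
  increments=[
    [0,0,-0.04,0],
    [-0.04,-0.015,-0.07,0.12],
    [-0.075,-0.03,-0.08,0.24],
    [-0.11,-0.045,-0.08,0.36],
    [-0.145,-0.06,-0.08,0.48],
    [-0.18,-0.075,-0.08,0.6],
    [-0.215,-0.09,-0.08,0.72],
    [-0.25,-0.105,-0.08,0.84],
  ],
  claw=0.05,
  force=60,
)

```text
time_s: 0.97
ee_pos: [0.42, 0.2895, 0.3113]
eef_rot: [0.0, 0.604, 0.797, -0.0]
contact_force: [0.4, 0.7, -1.6]
opening: 0.586
```

```bash
cat >> h.py <<'E'
from scipy.spatial.transform import Rotation as Ro
def st():
    s=robot.sense(); q=s['eef_rot']; R=Ro.from_quat(np.r_[q[1:],q[0]]).as_matrix()
    return s,np.array(s['ee_pos']),R
def go(*X,head=-1.85):
    "tool-frame shift to each world target, and turn to bring tool y to heading (deg)"
    s,p,R=st(); y=R[:,1]; h=np.degrees(np.arctan2(y[1],y[0]))
    print('t',round(s['time_s'],1),'p',p.round(4),'yhead',h.round(2),'tilt',R[:,2].round(3),'F',np.round(s['contact_force'],1),'open',round(s['opening']*85.4,1),'j6',s['qpos'][5].round(2))
    for x in X: print(x,'->',(R.T@(np.array(x)-p)).round(4),'turn',np.radians(h-head).round(3))
E
python3 -c "
from h import *
go([.616,.058,.3],[.616,.058,.218])"
```

```text
t 1.0 p [0.42   0.2895 0.3113] yhead 15.64 tilt [-0. -0. -1.] F [ 0.4  0.7 -1.6] open 50.1 j6 0.1
[0.616, 0.058, 0.3] -> [-0.2757  0.1263  0.0113] turn 0.305
[0.616, 0.058, 0.218] -> [-0.2757  0.1263  0.0933] turn 0.305
```

step_arm(
  increments=[
    [-0.035,0.016,0,0.1],
    [-0.07,0.032,0,0.2],
    [-0.105,0.048,0,0.305],
    [-0.14,0.064,0,0.305],
    [-0.175,0.08,0,0.305],
    [-0.21,0.096,0,0.305],
    [-0.245,0.112,0,0.305],
    [-0.276,0.126,0.01,0.305],
  ],
)

```text
time_s: 1.63
ee_pos: [0.6174, 0.0555, 0.3027]
eef_rot: [0.001, 0.719, 0.695, 0.001]
contact_force: [0.8, 0.2, 1.0]
opening: 0.586
```

step_arm(
  increments=[
    [0,0,0.02,0],
    [0,0,0.04,0],
    [0,0,0.04,0],
  ],
)

```text
time_s: 1.88
ee_pos: [0.6165, 0.0549, 0.2583]
eef_rot: [-0.002, 0.719, 0.695, -0.002]
contact_force: [-0.1, 0.5, -0.4]
opening: 0.586
```

```bash
python3 -c "
from h import *
go([.616,.058,.218])
a=img('top');b=img('side')
x=cv2.resize(a['img'][100:220,220:400],(720,480));y=cv2.resize(b['img'][120:320,200:360],(400,500))
cv2.imwrite('pics/g1.png',cv2.resize(b['img'][130:310,200:380],(600,600),interpolation=cv2.INTER_CUBIC))"
```

```text
t 1.9 p [0.6165 0.0549 0.2583] yhead -1.94 tilt [-0.005  0.    -1.   ] F [-0.1  0.5 -0.4] open 50.1 j6 -0.07
[0.616, 0.058, 0.218] -> [ 0.0031 -0.0005  0.0404] turn -0.002
```

View pics/g1.png

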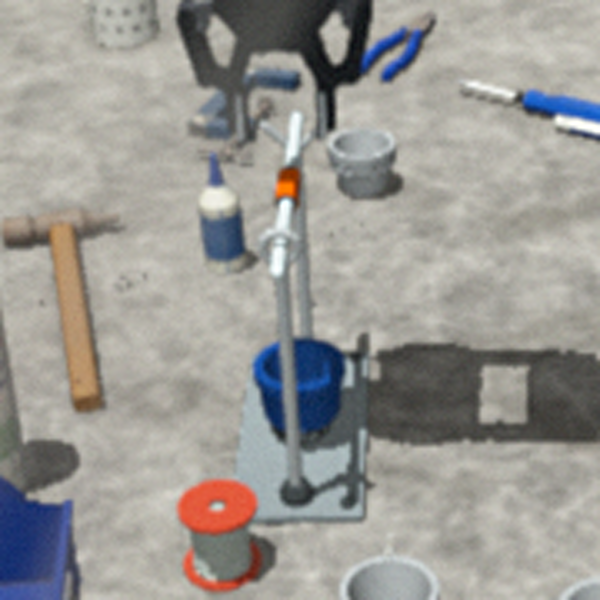

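The open jaws straddle the orange grip, at about (288,190) in the crop, and are well centred. Next: descend, grip, lift 3.5 mm and draw toward -y.

step_arm(
  increments=[
    [0.003,0,0.02,0],
    [0.003,0,0.0405,0],
    [0.003,0,0.0405,0],
  ],
)

```text
time_s: 2.23
ee_pos: [0.6166, 0.0592, 0.2205]
eef_rot: [-0.0, 0.718, 0.696, -0.001]
contact_force: [0.2, -0.4, -0.3]
opening: 0.588
```

step_arm(
  increments=[
    [0,0,0,0],
    [0,0,0,0],
    [0,0,0,0],
    [0,0,0,0],
    [0,0,0,0],
    [0,0,0,0],
  ],
  claw=0,
)

```text
time_s: 2.73
ee_pos: [0.6168, 0.0593, 0.2226]
eef_rot: [0.0, 0.718, 0.696, 0.0]
contact_force: [-3.4, 0.6, 7.0]
opening: 0.166
```

step_arm(
  increments=[
    [0,0,-0.0035,0],
    [0,0,-0.0035,0],
  ],
)

```text
time_s: 2.9
ee_pos: [0.6173, 0.0593, 0.2278]
eef_rot: [0.002, 0.718, 0.696, 0.001]
contact_force: [0.6, -0.2, -0.7]
opening: 0.166
```

```bash
python3 -c "
from h import *
go([.616,.058,.218])"
```

```text
t 2.9 p [0.6173 0.0593 0.2278] yhead -1.82 tilt [ 0.004 -0.001 -1.   ] F [ 0.6 -0.2 -0.7] open 14.1 j6 -0.06
[0.616, 0.058, 0.218] -> [-0.0013 -0.0013  0.0098] turn 0.001
```

step_arm(
  increments=[
    [-0.012,0,0.001,0],
    [-0.024,0,0.001,0],
    [-0.036,0,0.001,0],
    [-0.048,0,0.001,0],
    [-0.06,0,0.001,0],
    [-0.06,0,0.001,0],
  ],
)

```text
time_s: 3.4
ee_pos: [0.6152, -0.001, 0.2274]
eef_rot: [-0.0, 0.718, 0.696, 0.003]
contact_force: [-3.4, 7.5, 6.1]
opening: 0.164
```

```bash
python3 -c "
from h import *
go([.4,.02,.3])
b=img('side')
cv2.imwrite('pics/g2.png',cv2.resize(b['img'][130:310,200:380],(600,600),interpolation=cv2.INTER_CUBIC))"
```

```text
t 3.4 p [ 0.6152 -0.001   0.2274] yhead -1.85 tilt [ 0.004  0.004 -1.   ] F [-3.4  7.5  6.1] open 14.0 j6 -0.16
[0.4, 0.02, 0.3] -> [ 0.0143 -0.2155 -0.0734] turn -0.0
```

View pics/g2.png

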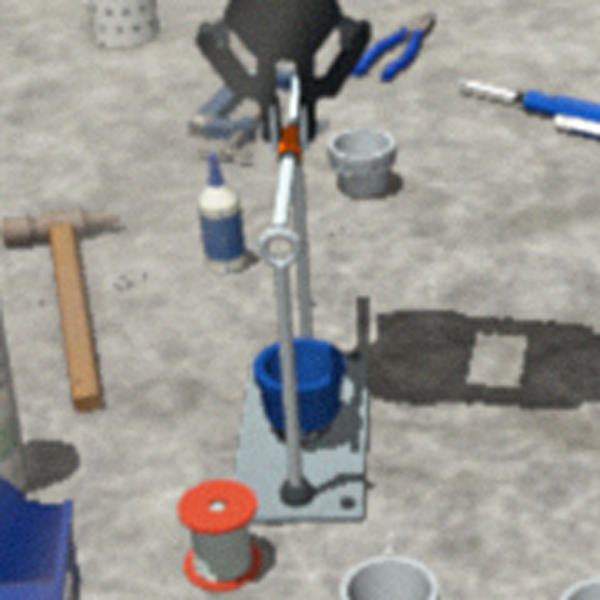

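The rod end is clear of the ring (eye at (280,247), rod end at (283,225)). The grip just touches the fork, which explains the 7 N. I'll back off 5 mm and lift.

step_arm(
  increments=[
    [0.006,0,0,0],
    [0.006,0,-0.02,0],
    [0.006,0,-0.045,0],
    [0.006,0,-0.075,0],
    [0.006,-0.03,-0.075,0],
    [0.006,-0.06,-0.075,0],
    [0.006,-0.1,-0.075,0],
    [0.006,-0.14,-0.075,0],
  ],
)

```text
time_s: 4.12
ee_pos: [0.4735, 0.0091, 0.3014]
eef_rot: [0.0, 0.719, 0.695, 0.002]
contact_force: [0.3, -0.5, -0.3]
opening: 0.165
```

```bash
python3 -c "
from h import *
go([.42,.0,.3],[.42,0,.03])"
```

```text
t 4.1 p [0.4735 0.0091 0.3014] yhead -1.87 tilt [ 0.003  0.002 -1.   ] F [ 0.3 -0.5 -0.3] open 14.1 j6 -0.2
[0.42, 0.0, 0.3] -> [-0.0108 -0.0532  0.0012] turn -0.0
[0.42, 0, 0.03] -> [-0.0115 -0.0541  0.2712] turn -0.0
```

step_arm(
  increments=[
    [-0.011,-0.03,0.03,0],
    [-0.011,-0.053,0.07,0],
    [-0.011,-0.053,0.11,0],
    [-0.011,-0.053,0.15,0],
    [-0.011,-0.053,0.19,0],
    [-0.011,-0.053,0.23,0],
    [-0.011,-0.053,0.26,0],
    [-0.011,-0.053,0.273,0],
  ],
)

```text
time_s: 4.78
ee_pos: [0.4196, 0.0004, 0.0251]
eef_rot: [-0.002, 0.719, 0.695, 0.001]
contact_force: [-0.6, 0.3, -0.4]
opening: 0.161
```

step_arm(
  increments=[
    [0,0,0.006,0],
    [0,0,0.01,0],
    [0,0,0.013,0],
    [0,0,0.015,0],
  ],
)

```text
time_s: 5.12
ee_pos: [0.4201, 0.0002, 0.0105]
eef_rot: [-0.001, 0.719, 0.695, 0.001]
contact_force: [-0.1, -0.4, -1.1]
opening: 0.161
```

step_arm(
  increments=[
    [0,0,0.001,0],
    [0,0,0.002,0],
    [0,0,0.003,0],
    [0,0,0.003,0],
  ],
)

```text
time_s: 5.45
ee_pos: [0.4206, 0.0001, 0.0086]
eef_rot: [-0.0, 0.719, 0.695, 0.002]
contact_force: [-2.1, 0.3, 10.9]
opening: 0.161
```

step_arm(
  increments=[
    [0,0,0,0],
    [0,0,0,0],
    [0,0,0,0],
    [0,0,-0.03,0],
    [0,0,-0.07,0],
    [0,0,-0.11,0],
    [0.03,0.01,-0.12,0],
    [0.06,0.02,-0.12,0],
  ],
  claw=0.045,
)

```text
time_s: 6.12
ee_pos: [0.444, 0.0589, 0.1322]
eef_rot: [0.003, 0.72, 0.694, 0.004]
contact_force: [0.0, -0.9, 0.4]
opening: 0.528
```

step_arm(
  increments=[
    [0.035,0.02,0,0],
    [0.07,0.04,0,0],
    [0.105,0.06,0,0],
    [0.14,0.08,0,0],
    [0.175,0.1,0,0],
    [0.205,0.11,0,0],
    [0.225,0.11,0,0],
    [0.225,0.11,0,0],
  ],
  claw=0.0854,
)

```text
time_s: 6.78
ee_pos: [0.5618, 0.2833, 0.1327]
eef_rot: [0.002, 0.719, 0.695, 0.004]
contact_force: [-0.6, -0.4, 0.2]
opening: 1.003
```

```bash
python3 -c "
from h import *
go([.552,.296,.08],[.552,.296,.022])
a=img('top');b=img('side')
x=cv2.resize(a['img'][130:290,180:380],(640,512))
cv2.imwrite('pics/g3t.png',x)
cv2.imwrite('pics/g3.png',b['img'])"
```

```text
t 6.8 p [0.5618 0.2833 0.1327] yhead -1.88 tilt [ 0.009  0.002 -1.   ] F [-0.6 -0.4  0.2] open 85.7 j6 0.31
[0.552, 0.296, 0.08] -> [ 0.0122 -0.0107  0.0527] turn -0.0
[0.552, 0.296, 0.022] -> [ 0.0121 -0.0112  0.1107] turn -0.0
```

View pics/g3.png

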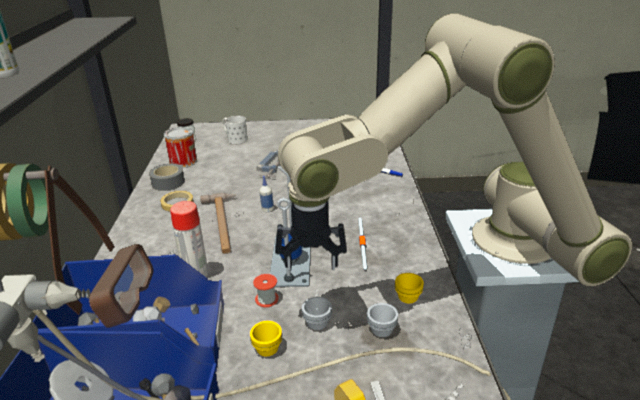

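The rod lies flat at (363,243) with its grip at (362,240). Sleeve A (316,314) and sleeve B (382,320) are unmoved. I'll centre each sleeve with a cross-grip first (jaws along y), then grip it along x.

step_arm(
  increments=[
    [0.003,-0.002,0,-0.12],
    [0.006,-0.005,0,-0.24],
    [0.011,-0.01,0,-0.36],
    [0.011,-0.01,0,-0.48],
    [0.011,-0.01,0,-0.6],
    [0.011,-0.01,0,-0.72],
    [0.011,-0.01,0,-0.84],
    [0.011,-0.01,0,-0.96],
  ],
)

```text
time_s: 7.55
ee_pos: [0.552, 0.2898, 0.1331]
eef_rot: [0.004, 0.315, 0.949, 0.002]
contact_force: [-0.2, 0.8, -0.6]
opening: 1.004
```

```bash
python3 -c "
from h import *
go([.552,.294,.08],[.552,.294,.022],head=88.15)
"
```

```text
t 7.5 p [0.552  0.2898 0.1331] yhead 53.25 tilt [ 0.008  0.    -1.   ] F [-0.2  0.8 -0.6] open 85.7 j6 -0.63
[0.552, 0.294, 0.08] -> [0.0028 0.0031 0.0531] turn -0.609
[0.552, 0.294, 0.022] -> [0.0032 0.0028 0.1111] turn -0.609
```

step_arm(
  increments=[
    [0.003,0.003,0,-0.12],
    [0.003,0.003,0.02,-0.24],
    [0.003,0.003,0.03,-0.36],
    [0.003,0.003,0.04,-0.48],
    [0.003,0.003,0.06,-0.609],
    [0.003,0.003,0.085,-0.609],
    [0.003,0.003,0.11,-0.609],
    [0.003,0.003,0.11,-0.609],
  ],
)

```text
time_s: 8.22
ee_pos: [0.55, 0.2918, 0.019]
eef_rot: [0.0, 0.017, 1.0, -0.001]
contact_force: [-1.6, 0.3, -0.7]
opening: 0.997
```

step_arm(
  increments=[
    [0,0,0,0],
    [0,0,0,0],
    [0,0,0,0],
    [0,0,0,0],
    [0,0,0,0],
    [0,0,0,0],
  ],
  claw=0.05,
  force=20,
)

```text
time_s: 8.72
ee_pos: [0.5504, 0.2919, 0.0199]
eef_rot: [0.001, 0.017, 1.0, -0.001]
contact_force: [-1.0, -1.0, 2.2]
opening: 0.756
```

```bash
python3 -c "
from h import *
go([.552,.294,.022],head=88.15)
b=img('side')
cv2.imwrite('pics/g4.png',cv2.resize(b['img'][210:360,220:440],(704,480),interpolation=cv2.INTER_CUBIC))"
```

```text
t 8.7 p [0.5504 0.2919 0.0199] yhead 88.06 tilt [ 0.002 -0.002 -1.   ] F [-1.  -1.   2.2] open 64.5 j6 -1.24
[0.552, 0.294, 0.022] -> [-0.0015  0.0021 -0.0021] turn -0.002
```

View pics/g4.png

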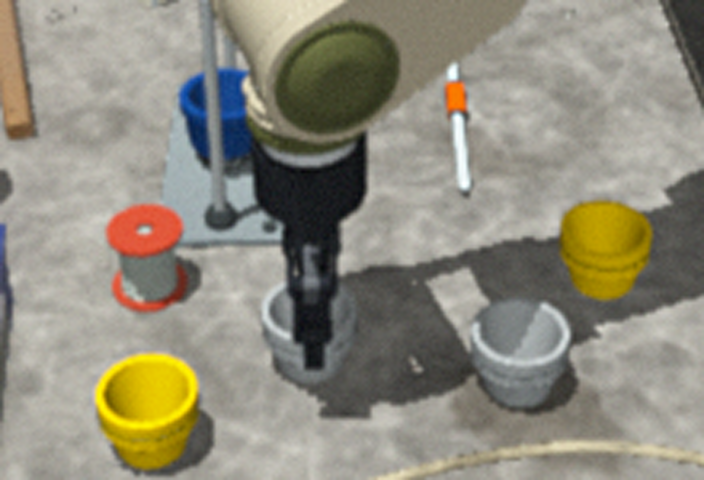

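Jaws are closed on A's collar (width reads 64.5 mm), with the fingertips slightly below the collar's lower edge. I'll regrip along x, 6 mm higher.

step_arm(
  increments=[
    [0,0,0,0],
    [0,0,0,0],
    [0,0,-0.006,0],
    [0,0,-0.006,0.12],
    [0,0,-0.006,0.24],
    [0,0,-0.006,0.36],
    [0,0,-0.006,0.48],
    [0,0,-0.006,0.6],
  ],
  claw=0.0854,
)

```text
time_s: 9.43
ee_pos: [0.5504, 0.292, 0.0262]
eef_rot: [0.001, 0.314, 0.949, -0.001]
contact_force: [-0.5, -0.5, -0.1]
opening: 1.002
```

```bash
python3 -c "
from h import *
go([.5504,.2919,.026])"
```

```text
t 9.4 p [0.5504 0.292  0.0262] yhead 53.35 tilt [ 0.002 -0.002 -1.   ] F [-0.5 -0.5 -0.1] open 85.5 j6 -0.63
[0.5504, 0.2919, 0.026] -> [-0.     -0.0001  0.0002] turn 0.963
```

step_arm(
  increments=[
    [0,0,0,0.12],
    [0,0,0,0.24],
    [0,0,0,0.36],
    [0,0,0,0.48],
    [0,0,0,0.6],
    [0,0,0,0.72],
    [0,0,0,0.84],
    [0,0,0,0.963],
  ],
)

```text
time_s: 10.1
ee_pos: [0.5504, 0.2921, 0.0266]
eef_rot: [0.001, 0.72, 0.694, 0.0]
contact_force: [-0.6, -0.7, 0.1]
opening: 0.996
```

step_arm(
  increments=[
    [0,0,0,0],
    [0,0,0,0],
    [0,0,0,0],
    [0,0,0,0],
    [0,0,0,0],
    [0,0,0,0],
  ],
  claw=0.05,
  force=40,
)

```text
time_s: 10.6
ee_pos: [0.5507, 0.2922, 0.0274]
eef_rot: [0.002, 0.719, 0.695, 0.001]
contact_force: [-1.0, 0.2, 6.1]
opening: 0.743
```

```bash
python3 -c "
from h import *
go([.5504,.2919,.026])"
```

```text
t 10.6 p [0.5507 0.2922 0.0274] yhead -1.98 tilt [ 0.003 -0.001 -1.   ] F [-1.   0.2  6.1] open 63.4 j6 0.33
[0.5504, 0.2919, 0.026] -> [-0.0004 -0.0003  0.0014] turn -0.002
```

step_arm(
  increments=[
    [0,0,-0.03,0],
    [0,-0.01,-0.07,0],
    [-0.02,-0.035,-0.11,0],
    [-0.055,-0.055,-0.125,0],
    [-0.09,-0.07,-0.125,0],
    [-0.13,-0.07,-0.125,0],
    [-0.17,-0.07,-0.125,0],
    [-0.205,-0.07,-0.125,0],
  ],
)

```text
time_s: 11.27
ee_pos: [0.4724, 0.0881, 0.1528]
eef_rot: [0.002, 0.718, 0.696, 0.001]
contact_force: [1.0, -0.2, -2.0]
opening: 0.742
```

```bash
python3 -c "
from h import *
go([.6165,.0600,.15])"
```

```text
t 11.3 p [0.4724 0.0881 0.1528] yhead -1.79 tilt [ 0.003 -0.002 -1.   ] F [ 1.  -0.2 -2. ] open 63.3 j6 -0.03
[0.6165, 0.06, 0.15] -> [-0.0236  0.1449  0.0033] turn 0.001
```

step_arm(
  increments=[
    [-0.015,0,0,0],
    [-0.0236,0.03,0,0],
    [-0.0236,0.06,0,0],
    [-0.0236,0.09,0,0],
    [-0.0236,0.12,0,0],
    [-0.0236,0.14,0,0],
    [-0.0236,0.145,0.003,0],
    [-0.0236,0.145,0.003,0],
  ],
)

```text
time_s: 11.93
ee_pos: [0.6167, 0.0599, 0.1489]
eef_rot: [0.001, 0.717, 0.697, -0.0]
contact_force: [-1.0, 0.1, -1.7]
opening: 0.74
```

```bash
python3 -c "
from h import *
go([.6165,.0600,.095])
b=img('side');a=img('top')
u=cv2.resize(b['img'][180:300,240:350],(440,480),interpolation=cv2.INTER_CUBIC)
v=cv2.resize(a['img'][130:220,260:350],(360,360),interpolation=cv2.INTER_CUBIC)
o=np.zeros((480,800,3),np.uint8);o[:,:440]=u;o[:360,440:]=v
cv2.imwrite('pics/g5.png',o)"
```

```text
t 11.9 p [0.6167 0.0599 0.1489] yhead -1.68 tilt [ 0.001 -0.002 -1.   ] F [-1.   0.1 -1.7] open 63.2 j6 -0.06
[0.6165, 0.06, 0.095] -> [ 0.0002 -0.0003  0.0539] turn 0.003
```

View pics/g5.png

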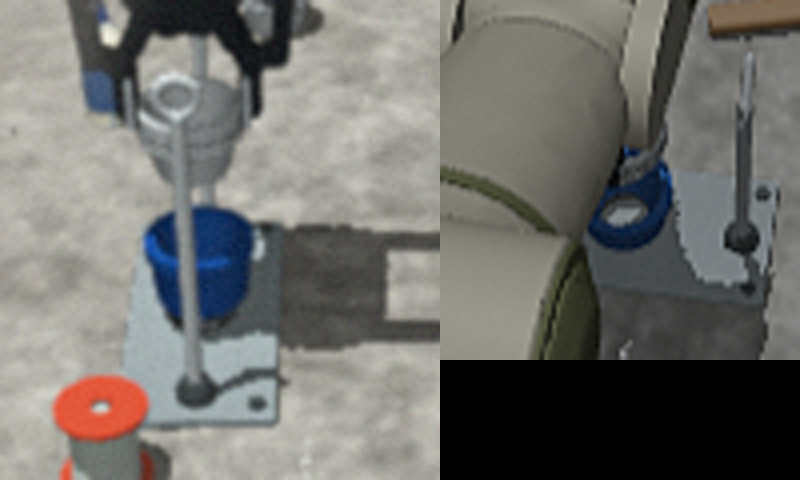

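The sleeve hangs upright above the cup. Its 7 px offset to the left matches the perspective lean of the post, so it is aligned. Lowering.

step_arm(
  increments=[
    [0,0,0.02,0.003],
    [0,0,0.04,0.003],
    [0,0,0.055,0.003],
    [0,0,0.058,0.003],
    [0,0,0.058,0.003],
  ],
)

```text
time_s: 12.45
ee_pos: [0.6143, 0.0603, 0.0916]
eef_rot: [0.0, 0.718, 0.696, -0.001]
contact_force: [-0.4, 0.7, -0.5]
opening: 0.741
```

step_arm(
  increments=[
    [0,0,0.002,0],
    [0,0,0.004,0],
    [0,0,0.006,0],
    [0,0,0.006,0],
  ],
)

```text
time_s: 12.78
ee_pos: [0.6143, 0.0602, 0.0858]
eef_rot: [0.0, 0.718, 0.696, -0.001]
contact_force: [0.6, 0.3, -2.1]
opening: 0.74
```

```bash
python3 -c "
from h import *
go([.6165,.0600,.077]); print(st()[0]['ft_torque'])"
```

```text
t 12.8 p [0.6143 0.0602 0.0858] yhead -1.84 tilt [-0.    -0.001 -1.   ] F [ 0.6  0.3 -2.1] open 63.2 j6 -0.06
[0.6165, 0.06, 0.077] -> [-0.0002  0.0022  0.0088] turn 0.0
[ 0.00820602 -0.05709643  0.03296826]
```

step_arm(
  increments=[
    [0,0.002,0.001,0],
    [0,0.002,0.002,0],
    [0,0.002,0.003,0],
    [0,0.002,0.004,0],
    [0,0.002,0.004,0],
  ],
)

```text
time_s: 13.2
ee_pos: [0.6162, 0.0602, 0.0815]
eef_rot: [0.0, 0.718, 0.696, -0.001]
contact_force: [-0.8, 0.2, -0.6]
opening: 0.743
```

step_arm(
  increments=[
    [0,0,0.001,0],
    [0,0,0.002,0],
    [0,0,0.002,0],
  ],
)

```text
time_s: 13.45
ee_pos: [0.6161, 0.0602, 0.0793]
eef_rot: [0.0, 0.718, 0.696, -0.001]
contact_force: [0.1, 0.5, -0.8]
opening: 0.74
```

step_arm(
  increments=[
    [0,0,0.0007,0],
    [0,0,0.0015,0],
    [0,0,0.0015,0],
  ],
)

```text
time_s: 13.7
ee_pos: [0.616, 0.0603, 0.0776]
eef_rot: [-0.0, 0.718, 0.696, -0.001]
contact_force: [1.0, 1.0, -1.7]
opening: 0.738
```

```bash
python3 -c "
from h import *
go([.6165,.0600,.077]); print(st()[0]['ft_torque'])
b=img('side')
u=cv2.resize(b['img'][200:290,240:350],(660,540),interpolation=cv2.INTER_CUBIC)
cv2.imwrite('pics/g6.png',u)"
```

```text
t 13.7 p [0.616  0.0603 0.0776] yhead -1.84 tilt [-0.001 -0.001 -1.   ] F [ 1.   1.  -1.7] open 63.1 j6 -0.06
[0.6165, 0.06, 0.077] -> [-0.0003  0.0006  0.0006] turn 0.0
[ 0.10546367  0.08881324 -0.06129041]
```

step_arm(
  increments=[
    [0,0,0.0007,0],
    [0,0,0.0014,0],
    [0,0,0.0014,0],
  ],
)

```text
time_s: 14.0
ee_pos: [0.616, 0.0605, 0.0763]
eef_rot: [-0.0, 0.718, 0.696, -0.001]
contact_force: [-0.3, 2.5, 1.5]
opening: 0.742
```

step_arm(
  increments=[
    [0,0,0.0004,0],
    [0,0,0.001,0],
    [0,0,0.001,0],
  ],
)

```text
time_s: 14.25
ee_pos: [0.616, 0.0605, 0.0754]
eef_rot: [-0.0, 0.718, 0.696, -0.001]
contact_force: [-1.2, 2.1, 2.1]
opening: 0.736
```

Contact felt at TCP z ≈ 0.076 (+3 N z, +2 N y). Releasing, then straight up and out in −x.

step_arm(
  increments=[
    [0,0,0,0],
    [0,0,0,0],
    [0,0,0,0],
    [0,0,0,0],
    [0,0,-0.02,0],
    [0,0,-0.05,0],
    [0,0,-0.09,0],
    [0,0,-0.1,0],
  ],
  claw=0.0854,
)

```text
time_s: 14.92
ee_pos: [0.6179, 0.0604, 0.1814]
eef_rot: [0.003, 0.718, 0.696, 0.002]
contact_force: [0.5, 0.0, 1.7]
opening: 0.999
```

step_arm(
  increments=[
    [0,-0.035,0,0],
    [0,-0.07,0,0],
    [0,-0.105,0,-0.1],
    [0.02,-0.135,0,-0.2],
    [0.05,-0.15,0,-0.3],
    [0.08,-0.16,0,-0.42],
    [0.11,-0.17,0,-0.54],
    [0.14,-0.18,0,-0.66],
  ],
)

```text
time_s: 15.58
ee_pos: [0.4419, 0.2072, 0.1799]
eef_rot: [0.004, 0.452, 0.892, 0.001]
contact_force: [1.9, 0.6, 0.3]
opening: 1.001
```

```bash
python3 -c "
from h import *
go([.412,.323,.1],[.412,.323,.022],head=88.15)
b=img('side')
u=cv2.resize(b['img'][190:350,230:430],(750,600),interpolation=cv2.INTER_CUBIC)
cv2.imwrite('pics/g7.png',u)"
```

```text
t 15.6 p [0.4419 0.2072 0.1799] yhead 36.3 tilt [ 0.009 -0.002 -1.   ] F [1.9 0.6 0.3] open 85.5 j6 -0.44
[0.412, 0.323, 0.1] -> [0.1115 0.044  0.0794] turn -0.905
[0.412, 0.323, 0.022] -> [0.112  0.0435 0.1574] turn -0.905
```

View pics/g7.png

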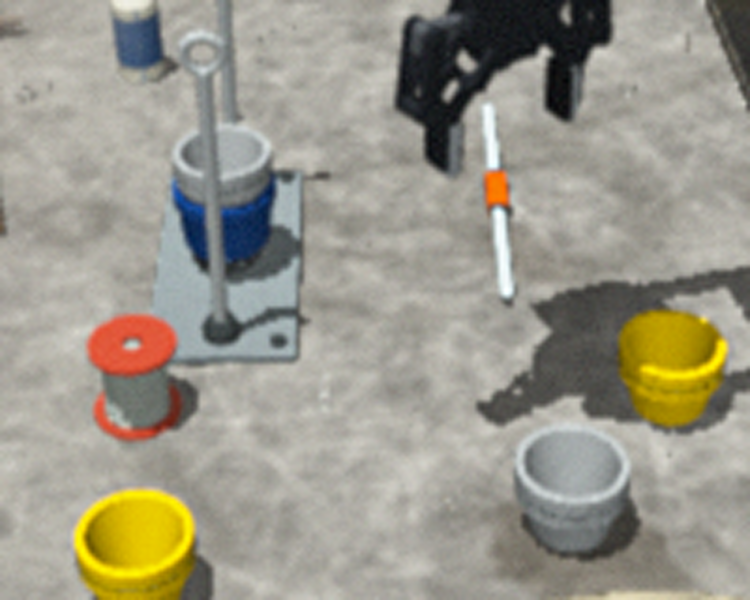

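Sleeve 1 sits upright in the cup (rim at (223,150)). Sleeve B is unmoved at (572,470). The top-view estimate matched the jaw measurement, so I'll use it for B: (0.410, 0.322).

step_arm(
  increments=[
    [0.03,0.01,0,-0.12],
    [0.06,0.02,0.02,-0.24],
    [0.09,0.035,0.04,-0.36],
    [0.11,0.045,0.05,-0.48],
    [0.11,0.045,0.06,-0.6],
    [0.11,0.045,0.07,-0.72],
    [0.11,0.045,0.08,-0.84],
    [0.11,0.045,0.09,-0.905],
  ],
)

```text
time_s: 16.3
ee_pos: [0.4107, 0.3264, 0.0891]
eef_rot: [0.004, 0.008, 1.0, 0.0]
contact_force: [0.2, 0.3, -0.1]
opening: 1.0
```

```bash
python3 -c "
from h import *
go([.410,.322,.022],head=88.15)"
```

```text
t 16.3 p [0.4107 0.3264 0.0891] yhead 89.13 tilt [ 0.008  0.    -1.   ] F [ 0.2  0.3 -0.1] open 85.4 j6 -1.11
[0.41, 0.322, 0.022] -> [ 0.0012 -0.0044  0.067 ] turn 0.017
```

step_arm(
  increments=[
    [0.001,-0.004,0.01,0.017],
    [0.001,-0.004,0.03,0.017],
    [0.001,-0.004,0.05,0.017],
    [0.001,-0.004,0.064,0.017],
    [0.001,-0.004,0.064,0.017],
    [0.001,-0.004,0.064,0.017],
  ],
)

```text
time_s: 16.8
ee_pos: [0.4101, 0.3223, 0.0249]
eef_rot: [0.004, 0.016, 1.0, -0.0]
contact_force: [-0.1, 0.2, 0.6]
opening: 1.0
```

step_arm(
  increments=[
    [0,0,0,0],
    [0,0,0,0],
    [0,0,0,0],
    [0,0,0,0],
    [0,0,0,0],
    [0,0,0,0],
  ],
  claw=0.05,
  force=20,
)

```text
time_s: 17.3
ee_pos: [0.4108, 0.3226, 0.0261]
eef_rot: [0.005, 0.016, 1.0, 0.0]
contact_force: [-0.7, 0.2, 7.3]
opening: 0.753
```

step_arm(
  increments=[
    [0,0,0,0],
    [0,0,0,0],
    [0,0,0,0],
    [0,0,0,0.12],
    [0,0,0,0.24],
    [0,0,0,0.36],
    [0,0,0,0.48],
    [0,0,0,0.6],
  ],
  claw=0.0854,
)

```text
time_s: 17.97
ee_pos: [0.4107, 0.3226, 0.026]
eef_rot: [0.004, 0.314, 0.949, 0.002]
contact_force: [-0.3, -0.3, -0.1]
opening: 1.001
```

step_arm(
  increments=[
    [0,0,0,0.12],
    [0,0,0,0.24],
    [0,0,0,0.36],
    [0,0,0,0.48],
    [0,0,0,0.6],
    [0,0,0,0.72],
    [0,0,0,0.84],
    [0,0,0,0.96],
  ],
)

```text
time_s: 18.63
ee_pos: [0.4106, 0.3226, 0.0259]
eef_rot: [0.003, 0.719, 0.695, 0.003]
contact_force: [-0.4, 0.3, -0.3]
opening: 1.002
```

```bash
python3 -c "
from h import *
go([.410,.318,.026])"
```

```text
t 18.6 p [0.4106 0.3226 0.0259] yhead -1.91 tilt [ 0.009  0.001 -1.   ] F [-0.4  0.3 -0.3] open 85.6 j6 0.48
[0.41, 0.318, 0.026] -> [-0.0046 -0.0004 -0.0001] turn -0.001
```

step_arm(
  increments=[
    [0,0,0,0],
    [0,0,0,0],
    [0,0,0,0],
    [0,0,0,0],
    [0,0,0,0],
    [0,0,0,0],
  ],
  claw=0.05,
  force=40,
)

```text
time_s: 19.13
ee_pos: [0.4106, 0.3226, 0.0263]
eef_rot: [0.003, 0.718, 0.696, 0.004]
contact_force: [-1.5, -0.6, 6.3]
opening: 0.743
```

step_arm(
  increments=[
    [0,0,-0.03,0],
    [0,0,-0.07,0],
    [-0.02,0.01,-0.11,0],
    [-0.06,0.03,-0.15,0],
    [-0.1,0.05,-0.155,0],
    [-0.14,0.06,-0.155,0],
    [-0.18,0.07,-0.155,0],
    [-0.22,0.075,-0.155,0],
  ],
)

```text
time_s: 19.8
ee_pos: [0.4753, 0.1173, 0.1818]
eef_rot: [0.003, 0.717, 0.697, 0.004]
contact_force: [0.0, 0.3, -1.5]
opening: 0.739
```

```bash
python3 -c "
from h import *
go([.6165,.0607,.18])"
```

```text
t 19.8 p [0.4753 0.1173 0.1818] yhead -1.56 tilt [ 0.01   0.001 -1.   ] F [ 0.   0.3 -1.5] open 63.1 j6 0.03
[0.6165, 0.0607, 0.18] -> [-0.0528  0.1427  0.0032] turn 0.005
```

step_arm(
  increments=[
    [-0.035,0,0,0],
    [-0.053,0.025,0,0.005],
    [-0.053,0.06,0,0.005],
    [-0.053,0.09,0,0.005],
    [-0.053,0.12,0,0.005],
    [-0.053,0.14,0,0.005],
    [-0.053,0.143,0.003,0.005],
    [-0.053,0.143,0.003,0.005],
  ],
)

```text
time_s: 20.47
ee_pos: [0.6169, 0.0604, 0.1786]
eef_rot: [0.002, 0.718, 0.696, 0.003]
contact_force: [-0.5, 1.4, -1.8]
opening: 0.743
```

```bash
python3 -c "
from h import *
go([.6165,.0607,.112])"
```

```text
t 20.5 p [0.6169 0.0604 0.1786] yhead -1.74 tilt [ 0.008  0.001 -1.   ] F [-0.5  1.4 -1.8] open 63.5 j6 -0.06
[0.6165, 0.0607, 0.112] -> [ 0.0003 -0.001   0.0666] turn 0.002
```

step_arm(
  increments=[
    [0,-0.001,0.02,0],
    [0,-0.001,0.04,0],
    [0,-0.001,0.06,0],
    [0,-0.001,0.066,0],
    [0,-0.001,0.066,0],
    [0,-0.001,0.066,0],
  ],
)

```text
time_s: 20.97
ee_pos: [0.6163, 0.0605, 0.1134]
eef_rot: [0.003, 0.718, 0.697, 0.003]
contact_force: [0.5, -0.0, -1.1]
opening: 0.744
```

```bash
python3 -c "
from h import *
go([.6165,.0607,.104])"
```

```text
t 21.0 p [0.6163 0.0605 0.1134] yhead -1.7 tilt [ 0.008  0.001 -1.   ] F [ 0.5 -0.  -1.1] open 63.6 j6 -0.06
[0.6165, 0.0607, 0.104] -> [0.0002 0.0002 0.0094] turn 0.003
```

step_arm(
  increments=[
    [0,0,0.002,0],
    [0,0,0.004,0],
    [0,0,0.006,0],
    [0,0,0.008,0],
    [0,0,0.008,0],
  ],
)

```text
time_s: 21.38
ee_pos: [0.6161, 0.0605, 0.1051]
eef_rot: [0.002, 0.717, 0.697, 0.003]
contact_force: [-0.2, 0.3, -1.1]
opening: 0.747
```

step_arm(
  increments=[
    [0,0,0.0007,0],
    [0,0,0.0015,0],
    [0,0,0.0015,0],
  ],
)

```text
time_s: 21.63
ee_pos: [0.6161, 0.0605, 0.1035]
eef_rot: [0.002, 0.717, 0.697, 0.003]
contact_force: [-0.6, -0.9, -1.3]
opening: 0.745
```

step_arm(
  increments=[
    [0,0,0.0007,0],
    [0,0,0.0012,0],
    [0,0,0.0012,0],
  ],
)

```text
time_s: 21.88
ee_pos: [0.6161, 0.0604, 0.1024]
eef_rot: [0.002, 0.717, 0.697, 0.003]
contact_force: [-1.8, -0.1, 0.3]
opening: 0.741
```

step_arm(
  increments=[
    [0,0,0.0005,0],
    [0,0,0.001,0],
    [0,0,0.001,0],
  ],
)

```text
time_s: 22.13
ee_pos: [0.6161, 0.0605, 0.1014]
eef_rot: [0.002, 0.717, 0.697, 0.003]
contact_force: [-1.3, -0.2, 2.2]
opening: 0.74
```

Contact at TCP z ≈ 0.102, as expected. Release, rise and leave in −x, then turn toward C.

step_arm(
  increments=[
    [0,0,0,0],
    [0,0,0,0],
    [0,0,0,0],
    [0,0,0,0],
    [0,0,-0.02,0],
    [0,0,-0.05,0],
    [0,0,-0.09,0],
    [0,0,-0.1,0],
  ],
  claw=0.0854,
)

```text
time_s: 22.8
ee_pos: [0.6171, 0.0603, 0.2075]
eef_rot: [0.006, 0.717, 0.697, 0.006]
contact_force: [-0.2, -0.2, 1.3]
opening: 1.0
```

step_arm(
  increments=[
    [0,-0.035,0,0],
    [0,-0.07,0,0],
    [0,-0.105,0,0.1],
    [-0.02,-0.135,0,0.2],
    [-0.055,-0.15,0,0.3],
    [-0.09,-0.15,0,0.42],
    [-0.13,-0.145,0,0.54],
    [-0.17,-0.135,0,0.66],
  ],
)

```text
time_s: 23.47
ee_pos: [0.4763, -0.1069, 0.2059]
eef_rot: [0.004, 0.906, 0.424, 0.008]
contact_force: [1.1, 0.3, -0.7]
opening: 1.002
```

```bash
python3 -c "
from h import *
go([.5615,-.3485,.13],head=-91.85)
b=img('side')
u=cv2.resize(b['img'][140:320,220:440],(733,600),interpolation=cv2.INTER_CUBIC)
cv2.imwrite('pics/g8.png',u)"
```

```text
t 23.5 p [ 0.4763 -0.1069  0.2059] yhead -39.81 tilt [ 0.018 -0.001 -1.   ] F [ 1.1  0.3 -0.7] open 85.5 j6 0.22
[0.5615, -0.3485, 0.13] -> [-0.1319  0.219   0.0775] turn 0.908
```

View pics/g8.png

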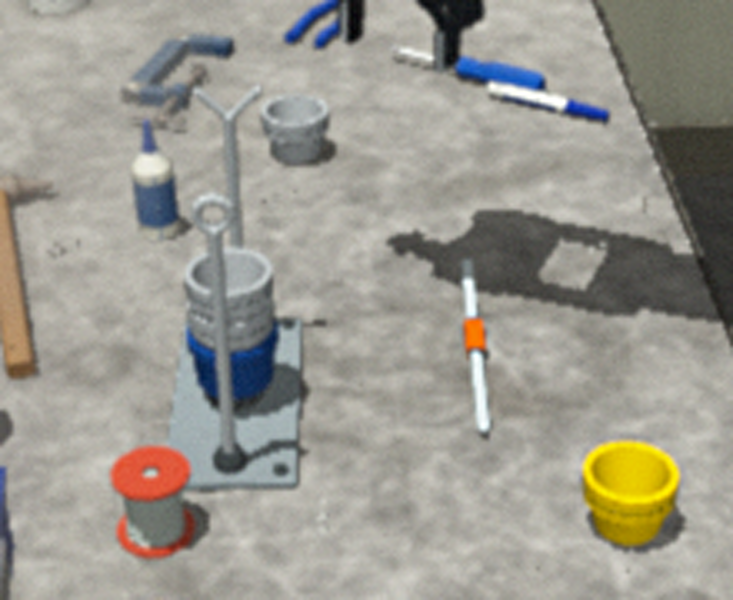

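Two sleeves are nested upright (rims at (230,270) and below). C is unmoved at (296,112). Moving to C.

step_arm(
  increments=[
    [-0.02,0.03,0,0.12],
    [-0.04,0.06,0,0.24],
    [-0.06,0.09,0.02,0.36],
    [-0.08,0.12,0.03,0.48],
    [-0.1,0.15,0.04,0.6],
    [-0.12,0.18,0.05,0.72],
    [-0.132,0.21,0.06,0.84],
    [-0.132,0.219,0.07,0.908],
  ],
)

```text
time_s: 24.18
ee_pos: [0.5613, -0.3612, 0.1369]
eef_rot: [0.003, 1.0, -0.027, 0.01]
contact_force: [0.4, 0.4, -1.5]
opening: 1.0
```

```bash
python3 -c "
from h import *
go([.5615,-.3485,.024],head=-91.85)
a=img('top')
u=cv2.resize(a['img'][140:260,390:510],(600,600),interpolation=cv2.INTER_CUBIC)
cv2.imwrite('pics/g9.png',u); print(proj(a,[.5615,-.3485,.048]))"
```

```text
t 24.2 p [ 0.5613 -0.3612  0.1369] yhead -93.06 tilt [ 0.02  -0.006 -1.   ] F [ 0.4  0.4 -1.5] open 85.4 j6 0.87
[0.5615, -0.3485, 0.024] -> [-0.0029 -0.0132  0.1128] turn -0.021
(np.float64(450.83023873415374), np.float64(210.71571139108855))
```

View pics/g9.png

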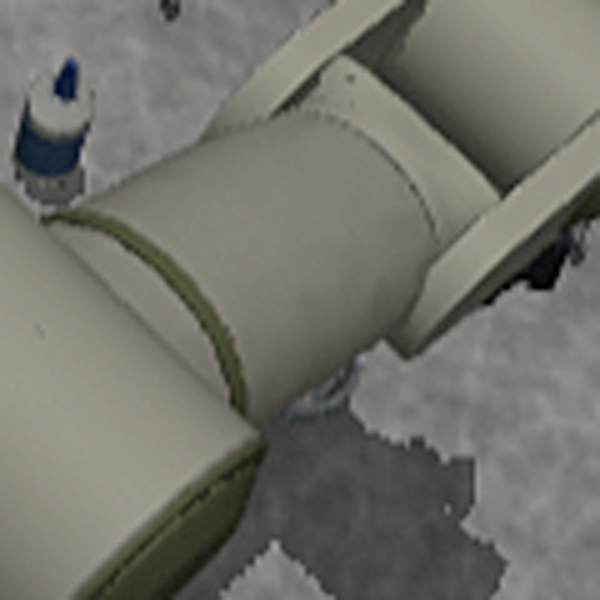

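The arm hides most of C. A rim piece at (330,395) in the crop agrees with the earlier position. Shifting, then descending and centring as before.

step_arm(
  increments=[
    [-0.001,-0.013,0,-0.021],
    [-0.001,-0.013,0.03,-0.021],
    [-0.001,-0.013,0.06,-0.021],
    [-0.002,-0.013,0.09,-0.021],
    [-0.002,-0.013,0.11,-0.021],
    [-0.002,-0.013,0.112,-0.021],
    [-0.002,-0.013,0.112,-0.021],
  ],
)

```text
time_s: 24.82
ee_pos: [0.5619, -0.3452, 0.0228]
eef_rot: [0.001, 1.0, -0.015, 0.009]
contact_force: [-0.0, -0.6, 1.8]
opening: 0.999
```

step_arm(
  increments=[
    [0,0,0,0],
    [0,0,0,0],
    [0,0,0,0],
    [0,0,0,0],
    [0,0,0,0],
    [0,0,0,0],
  ],
  claw=0.05,
  force=20,
)

```text
time_s: 25.32
ee_pos: [0.5628, -0.3453, 0.0252]
eef_rot: [0.002, 1.0, -0.015, 0.01]
contact_force: [0.6, 3.9, 8.5]
opening: 0.752
```

```bash
python3 -c "
from h import *
go([.5615,-.3485,.027])"
```

```text
t 25.3 p [ 0.5628 -0.3453  0.0252] yhead -91.72 tilt [ 0.02  -0.003 -1.   ] F [0.6 3.9 8.5] open 64.2 j6 0.86
[0.5615, -0.3485, 0.027] -> [-0.0011  0.0032 -0.0018] turn -1.569
```

step_arm(
  increments=[
    [0,0,0,0],
    [0,0,0,0],
    [0,0,-0.002,0],
    [0,0,-0.002,-0.12],
    [0,0,-0.002,-0.24],
    [0,0,-0.002,-0.36],
    [0,0,-0.002,-0.48],
    [0,0,-0.002,-0.6],
  ],
  claw=0.0854,
)

```text
time_s: 25.98
ee_pos: [0.5627, -0.3454, 0.0274]
eef_rot: [0.005, 0.959, 0.284, 0.009]
contact_force: [-0.2, 0.2, 0.7]
opening: 0.997
```

step_arm(
  increments=[
    [0,0,0,-0.12],
    [0,0,0,-0.24],
    [0,0,0,-0.36],
    [0,0,0,-0.48],
    [0,0,0,-0.6],
    [0,0,0,-0.72],
    [0,0,0,-0.84],
    [0,0,0,-0.965],
  ],
)

```text
time_s: 26.65
ee_pos: [0.5627, -0.3454, 0.0275]
eef_rot: [0.008, 0.715, 0.699, 0.006]
contact_force: [0.6, -0.7, 0.2]
opening: 1.006
```

```bash
python3 -c "
from h import *
go([.5628,-.3453,.027])"
```

```text
t 26.6 p [ 0.5627 -0.3454  0.0275] yhead -1.37 tilt [ 0.02  -0.004 -1.   ] F [ 0.6 -0.7  0.2] open 85.9 j6 -0.71
[0.5628, -0.3453, 0.027] -> [0.0001 0.0001 0.0005] turn 0.008
```

step_arm(
  increments=[
    [0,0,0,0.008],
    [0,0,0,0.008],
    [0,0,0,0.008],
    [0,0,0,0.008],
    [0,0,0,0.008],
    [0,0,0,0.008],
  ],
  claw=0.05,
  force=40,
)

```text
time_s: 27.15
ee_pos: [0.5627, -0.3457, 0.0281]
eef_rot: [0.009, 0.719, 0.695, 0.006]
contact_force: [-1.1, -0.3, 5.6]
opening: 0.738
```

step_arm(
  increments=[
    [0,0,-0.03,0],
    [0,0,-0.07,0],
    [0.01,-0.02,-0.105,0],
    [0.03,-0.045,-0.135,0],
    [0.06,-0.07,-0.16,0],
    [0.095,-0.085,-0.18,0],
    [0.13,-0.09,-0.19,0],
    [0.17,-0.09,-0.19,0],
  ],
)

```text
time_s: 27.82
ee_pos: [0.4739, -0.1721, 0.2181]
eef_rot: [0.011, 0.721, 0.693, 0.006]
contact_force: [2.0, -0.1, -0.5]
opening: 0.74
```

```bash
python3 -c "
from h import *
go([.47,.05,.215],[.6165,.0607,.21])"
```

```text
t 27.8 p [ 0.4739 -0.1721  0.2181] yhead -2.21 tilt [ 0.024 -0.007 -1.   ] F [ 2.  -0.1 -0.5] open 63.2 j6 -0.55
[0.47, 0.05, 0.215] -> [ 0.2218 -0.0125  0.0015] turn -0.006
[0.6165, 0.0607, 0.21] -> [0.2382 0.1333 0.0099] turn -0.006
```

step_arm(
  increments=[
    [0.035,-0.01,0,0],
    [0.07,-0.012,0,0],
    [0.105,-0.012,0,0],
    [0.14,-0.012,0,0],
    [0.175,-0.012,0,0],
    [0.205,-0.01,0,0],
    [0.23,0,0,0],
    [0.238,0.02,0,-0.006],
  ],
)

```text
time_s: 28.48
ee_pos: [0.5017, 0.0684, 0.2173]
eef_rot: [0.01, 0.718, 0.696, 0.006]
contact_force: [0.4, -0.6, -1.0]
opening: 0.741
```

```bash
python3 -c "
from h import *
go([.616,.0607,.21],[.616,.0607,.145])"
```

```text
t 28.5 p [0.5017 0.0684 0.2173] yhead -1.81 tilt [ 0.023 -0.006 -1.   ] F [ 0.4 -0.6 -1. ] open 63.3 j6 -0.06
[0.616, 0.0607, 0.21] -> [-0.004   0.1143  0.01  ] turn 0.001
[0.616, 0.0607, 0.145] -> [-0.0037  0.1128  0.0749] turn 0.001
```

step_arm(
  increments=[
    [-0.004,0.03,0,0],
    [-0.004,0.06,0,0],
    [-0.004,0.09,0,0],
    [-0.004,0.11,0.01,0],
    [-0.004,0.114,0.01,0],
    [-0.004,0.114,0.01,0],
  ],
)

```text
time_s: 28.98
ee_pos: [0.6161, 0.0607, 0.2085]
eef_rot: [0.009, 0.719, 0.695, 0.005]
contact_force: [-0.1, 0.2, -0.9]
opening: 0.746
```

step_arm(
  increments=[
    [0,0,0.02,0],
    [0,0,0.04,0],
    [0,0,0.055,0],
    [0,0,0.065,0],
    [0,0,0.067,0],
    [0,0,0.067,0],
  ],
)

```text
time_s: 29.48
ee_pos: [0.617, 0.0603, 0.1417]
eef_rot: [0.009, 0.719, 0.695, 0.005]
contact_force: [-0.2, -0.6, -1.5]
opening: 0.74
```

```bash
python3 -c "
from h import *
go([.616,.0605,.136])"
```

```text
t 29.5 p [0.617  0.0603 0.1417] yhead -1.92 tilt [ 0.02  -0.006 -1.   ] F [-0.2 -0.6 -1.5] open 63.2 j6 -0.06
[0.616, 0.0605, 0.136] -> [ 0.0002 -0.0011  0.0057] turn -0.001
```

step_arm(
  increments=[
    [0,-0.001,0.002,0],
    [0,-0.001,0.004,0],
    [0,-0.001,0.006,0],
    [0,-0.001,0.008,0],
    [0,-0.001,0.008,0],
  ],
)

```text
time_s: 29.9
ee_pos: [0.616, 0.0603, 0.1335]
eef_rot: [0.009, 0.719, 0.695, 0.005]
contact_force: [0.3, 0.4, -0.6]
opening: 0.739
```

step_arm(
  increments=[
    [0,0,0.0007,0],
    [0,0,0.0015,0],
    [0,0,0.0015,0],
  ],
)

```text
time_s: 30.15
ee_pos: [0.6161, 0.0603, 0.1319]
eef_rot: [0.009, 0.719, 0.695, 0.005]
contact_force: [0.6, -0.2, -0.3]
opening: 0.741
```

step_arm(
  increments=[
    [0,0,0.0006,0],
    [0,0,0.001,0],
    [0,0,0.001,0],
  ],
)

```text
time_s: 30.4
ee_pos: [0.6162, 0.0603, 0.131]
eef_rot: [0.009, 0.719, 0.695, 0.005]
contact_force: [-0.9, -0.5, 0.9]
opening: 0.743
```

step_arm(
  increments=[
    [0,0,0.0006,0],
    [0,0,0.001,0],
    [0,0,0.001,0],
  ],
)

```text
time_s: 30.65
ee_pos: [0.6162, 0.0603, 0.13]
eef_rot: [0.009, 0.719, 0.695, 0.005]
contact_force: [-0.7, 0.1, 0.9]
opening: 0.742
```

step_arm(
  increments=[
    [0,0,0,0],
    [0,0,0,0],
    [0,0,0,0],
    [0,0,0,0],
    [0,0,-0.02,0],
    [0,0,-0.05,0],
    [0,0,-0.08,0],
    [0,0,-0.1,0],
  ],
  claw=0.0854,
)

```text
time_s: 31.32
ee_pos: [0.6146, 0.0608, 0.2329]
eef_rot: [0.01, 0.719, 0.695, 0.006]
contact_force: [-0.6, -0.0, 1.0]
opening: 0.999
```

step_arm(
  increments=[
    [0,-0.035,0,0],
    [0,-0.07,0,0],
    [0,-0.105,0,0],
    [-0.01,-0.14,0.01,0],
    [-0.035,-0.17,0.04,0],
    [-0.05,-0.19,0.07,0],
    [-0.06,-0.195,0.1,0],
    [-0.066,-0.195,0.12,0],
  ],
)

```text
time_s: 31.98
ee_pos: [0.4175, 0.0002, 0.1069]
eef_rot: [0.009, 0.719, 0.695, 0.006]
contact_force: [0.5, 0.7, 0.1]
opening: 1.002
```

```bash
python3 -c "
from h import *
go([.4206,.0001,.06],[.4206,0.0001,.008])
b=img('side','s10.png');a=img('top','t10.png')
u=cv2.resize(b['img'][150:300,240:400],(480,450),interpolation=cv2.INTER_CUBIC)
v=cv2.resize(a['img'][130:280,260:360],(300,450),interpolation=cv2.INTER_CUBIC)
cv2.imwrite('pics/g10.png',np.hstack([u,v]))
hsv=cv2.cvtColor(b['img'],cv2.COLOR_BGR2HSV)
m=cv2.inRange(hsv,(4,170,120),(14,255,255));k,_,s,ce=cv2.connectedComponentsWithStats(m)
for i in range(1,k):
  if s[i][4]>20: print(s[i],ce[i],plane(b,*ce[i],.012))
"
```

```text
t 32.0 p [4.175e-01 2.000e-04 1.069e-01] yhead -1.98 tilt [ 0.021 -0.005 -1.   ] F [0.5 0.7 0.1] open 85.5 j6 -0.25
[0.4206, 0.0001, 0.06] -> [0.0002 0.0021 0.0469] turn -0.002
[0.4206, 0.0001, 0.008] -> [0.0004 0.001  0.0989] turn -0.002
[173 137  17  28  92] [182.94565217 145.95652174] [ 1.04278239 -0.67556165  0.012     ]
[359 236   7   9  47] [361.91489362 239.9787234 ] [ 0.42183432 -0.00255964  0.012     ]
[254 274  22  16 247] [264.65587045 281.8097166 ] [0.67875567 0.15852973 0.012     ]
[256 297  17  10  35] [262.42857143 303.62857143] [0.67928452 0.23709609 0.012     ]
```

View pics/g10.png

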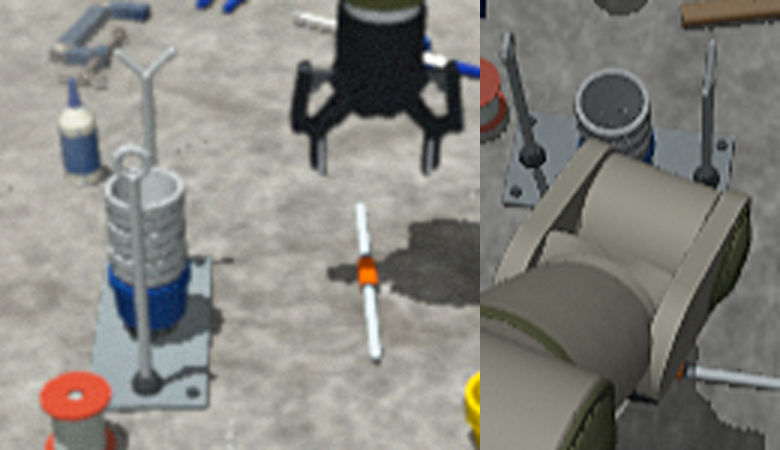

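All three sleeves are nested upright, with the top rim at (145,190) in the side crop and clean and level in the top crop. The rod is unmoved with its grip at (367,272). Picking it up.

step_arm(
  increments=[
    [0,0.001,0.03,0],
    [0,0.001,0.06,0],
    [0,0.001,0.08,0],
    [0,0.001,0.095,0],
    [0,0.001,0.1,0],
    [0,0.001,0.1,0],
  ],
  claw=0.05,
  force=60,
)

```text
time_s: 32.58
ee_pos: [0.4224, 0.0001, 0.007]
eef_rot: [0.008, 0.719, 0.695, 0.005]
contact_force: [-0.6, 0.1, -0.0]
opening: 0.584
```

```bash
python3 -c "
from h import *
go([.4206,0.0001,.006])"
```

```text
t 32.6 p [4.224e-01 1.000e-04 7.000e-03] yhead -2.0 tilt [ 0.018 -0.004 -1.   ] F [-0.6  0.1 -0. ] open 49.8 j6 -0.25
[0.4206, 0.0001, 0.006] -> [-0.     -0.0018  0.001 ] turn -0.003
```

step_arm(
  increments=[
    [0,-0.001,0.001,0],
    [0,-0.001,0.001,0],
    [0,-0.001,0.001,0],
    [0,-0.001,0.001,0],
    [0,-0.001,0.001,0],
    [0,-0.001,0.001,0],
  ],
  claw=0,
)

```text
time_s: 33.08
ee_pos: [0.4219, 0.0001, 0.0072]
eef_rot: [0.009, 0.719, 0.695, 0.006]
contact_force: [-1.4, 1.6, 8.5]
opening: 0.162
```

step_arm(
  increments=[
    [0,0,-0.03,0],
    [0,0,-0.07,0],
    [0,0,-0.11,0],
    [0,0,-0.15,0],
    [0,0,-0.19,0],
    [0,0,-0.23,0],
    [0,0,-0.26,0],
    [0,0,-0.27,0],
  ],
)

```text
time_s: 33.75
ee_pos: [0.417, 0.0013, 0.2824]
eef_rot: [0.013, 0.719, 0.695, 0.008]
contact_force: [-0.4, -0.0, -1.0]
opening: 0.164
```

```bash
python3 -c "
from h import *
go([.615,0.006,.28])"
```

```text
t 33.8 p [0.417  0.0013 0.2824] yhead -1.99 tilt [ 0.029 -0.007 -1.   ] F [-0.4 -0.  -1. ] open 14.0 j6 -0.25
[0.615, 0.006, 0.28] -> [0.0116 0.1975 0.0082] turn -0.003
```

step_arm(
  increments=[
    [0.003,0.03,0,0],
    [0.006,0.06,0,0],
    [0.009,0.09,0,0],
    [0.0116,0.125,0,0],
    [0.0116,0.155,0,0],
    [0.0116,0.18,0,0],
    [0.0116,0.195,0,0],
    [0.0116,0.1975,0,0],
  ],
)

```text
time_s: 34.42
ee_pos: [0.6162, 0.006, 0.2876]
eef_rot: [0.013, 0.719, 0.695, 0.008]
contact_force: [0.4, 0.2, -1.4]
opening: 0.163
```

```bash
python3 -c "
from h import *
go([.6152,0.007,.25],[.6152,.007,.2247])"
```

```text
t 34.4 p [0.6162 0.006  0.2876] yhead -1.99 tilt [ 0.029 -0.007 -1.   ] F [ 0.4  0.2 -1.4] open 13.9 j6 -0.15
[0.6152, 0.007, 0.25] -> [ 0.0012 -0.0021  0.0376] turn -0.002
[0.6152, 0.007, 0.2247] -> [ 0.0014 -0.0029  0.0629] turn -0.002
```

step_arm(
  increments=[
    [0.001,-0.002,0.015,0],
    [0.001,-0.002,0.03,0],
    [0.001,-0.0025,0.045,0],
    [0.001,-0.003,0.055,0],
    [0.001,-0.003,0.062,0],
    [0.001,-0.003,0.062,0],
  ],
)

```text
time_s: 34.92
ee_pos: [0.6142, 0.0067, 0.2247]
eef_rot: [0.012, 0.719, 0.695, 0.007]
contact_force: [0.3, -0.6, -1.7]
opening: 0.161
```

```bash
python3 -c "
from h import *
go([.6152,0.007,.2247],[.6168,.0593,.2247])
b=img('side','s11.png')
u=cv2.resize(b['img'][150:250,250:350],(600,600),interpolation=cv2.INTER_CUBIC)
cv2.imwrite('pics/g11.png',u)"
```

```text
t 34.9 p [0.6142 0.0067 0.2247] yhead -2.0 tilt [ 0.027 -0.007 -1.   ] F [ 0.3 -0.6 -1.7] open 13.7 j6 -0.15
[0.6152, 0.007, 0.2247] -> [0.0004 0.001  0.    ] turn -0.003
[0.6168, 0.0593, 0.2247] -> [ 0.0527  0.0008 -0.0003] turn -0.003
```

View pics/g11.png

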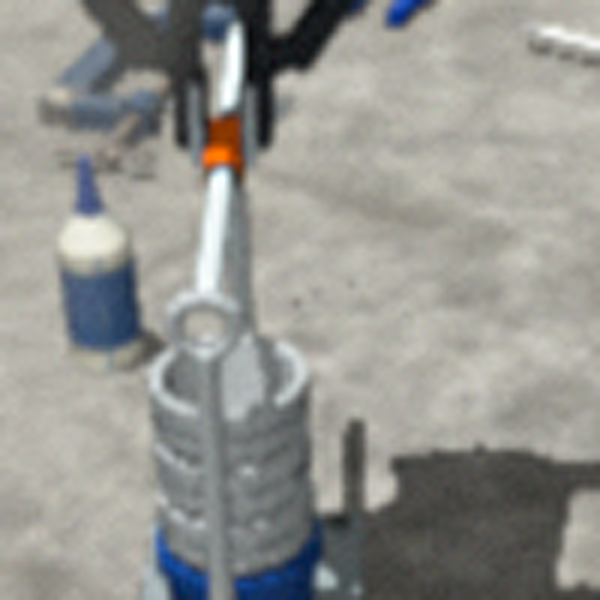

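The rod end at (205,295) is just behind the ring hole at (204,325), in the same relation as when it was withdrawn. Sliding in.

step_arm(
  increments=[
    [0.005,0.001,0,0],
    [0.01,0.001,0,0],
    [0.015,0.001,0,0],
    [0.02,0.001,0,0],
    [0.022,0.001,0,0],
    [0.022,0.001,0,0],
  ],
)

```text
time_s: 35.47
ee_pos: [0.6164, 0.0293, 0.2258]
eef_rot: [0.012, 0.719, 0.695, 0.008]
contact_force: [0.1, -0.4, -0.7]
opening: 0.166
```

```bash
python3 -c "
from h import *
go([.6168,.0593,.2247])"
```

```text
t 35.5 p [0.6164 0.0293 0.2258] yhead -1.94 tilt [ 0.029 -0.007 -1.   ] F [ 0.1 -0.4 -0.7] open 14.2 j6 -0.11
[0.6168, 0.0593, 0.2247] -> [ 0.03   -0.0007  0.0009] turn -0.002
```

step_arm(
  increments=[
    [0.007,0,0.001,0],
    [0.014,0,0.001,0],
    [0.021,-0.0005,0.001,0],
    [0.028,-0.0005,0.001,0],
    [0.03,-0.0005,0.001,0],
    [0.03,-0.0005,0.001,0],
  ],
)

```text
time_s: 35.97
ee_pos: [0.617, 0.0601, 0.2246]
eef_rot: [0.012, 0.719, 0.695, 0.008]
contact_force: [0.1, -0.2, -0.5]
opening: 0.166
```

```bash
python3 -c "
from h import *
go([.6168,.0595,.2212])
b=img('side','s12.png');a=img('top','t12.png')
for d,z in((a,.23),(b,.226)):
  m=cv2.inRange(cv2.cvtColor(d['img'],cv2.COLOR_BGR2HSV),(4,170,90),(14,255,255));k,_,s,ce=cv2.connectedComponentsWithStats(m)
  print([(s[i].tolist(),ce[i].round(1).tolist()) for i in range(1,k) if s[i][4]>15])"
```

```text
t 36.0 p [0.617  0.0601 0.2246] yhead -1.88 tilt [ 0.029 -0.007 -1.   ] F [ 0.1 -0.2 -0.5] open 14.2 j6 -0.06
[0.6168, 0.0595, 0.2212] -> [-0.0006 -0.0002  0.0034] turn -0.001
[]
[([173, 136, 20, 29, 97], [183.5, 145.3]), ([282, 180, 7, 9, 45], [285.1, 183.9]), ([254, 275, 22, 15, 244], [264.6, 281.8]), ([256, 294, 22, 13, 47], [266.3, 302.4])]
```

step_arm(
  increments=[
    [-0.0005,0,0.0015,0],
    [-0.0005,0,0.0025,0],
    [-0.0005,0,0.0035,0],
    [-0.0005,0,0.0035,0],
  ],
)

```text
time_s: 36.4
ee_pos: [0.6171, 0.0585, 0.2218]
eef_rot: [0.013, 0.719, 0.695, 0.008]
contact_force: [-1.3, 0.3, 3.2]
opening: 0.165
```

step_arm(
  increments=[
    [0,0,0,0],
    [0,0,0,0],
    [0,0,0,0],
    [0,0,0,0],
    [0,0,-0.015,0],
    [0,0,-0.04,0],
    [0,0,-0.075,0],
    [0,0,-0.08,0],
  ],
  claw=0.05,
)

```text
time_s: 37.07
ee_pos: [0.6158, 0.0591, 0.3076]
eef_rot: [0.016, 0.719, 0.695, 0.011]
contact_force: [0.0, 0.1, 0.7]
opening: 0.584
```

step_arm(
  increments=[
    [0,-0.035,0,0],
    [0,-0.07,0,0],
    [0,-0.105,0,0],
    [0,-0.14,0,0],
    [0,-0.175,0,0],
    [0,-0.21,0,0],
    [0,-0.24,0,0],
    [0,-0.25,0,0],
  ],
)

```text
time_s: 37.73
ee_pos: [0.3628, 0.068, 0.2981]
eef_rot: [0.017, 0.719, 0.695, 0.011]
contact_force: [1.2, 0.6, 0.5]
opening: 0.581
```

```bash
python3 -c "
from h import *
go([.4,0,.3])
b=img('side','s13.png');a=img('top','t13.png')
u=cv2.resize(b['img'][150:310,240:340],(375,600),interpolation=cv2.INTER_CUBIC)
v=cv2.resize(a['img'][130:230,240:380],(420,300),interpolation=cv2.INTER_CUBIC)
w=cv2.resize(a['img'][:,:],(420,262))
o=np.zeros((600,795,3),np.uint8);o[:,:375]=u;o[:300,375:]=v;o[300:562,375:]=w
cv2.imwrite('pics/g13.png',o)"
```

```text
t 37.7 p [0.3628 0.068  0.2981] yhead -1.92 tilt [ 0.039 -0.008 -0.999] F [1.2 0.6 0.5] open 49.6 j6 -0.1
[0.4, 0, 0.3] -> [-0.0667  0.0395  0.0001] turn -0.001
```

View pics/g13.png

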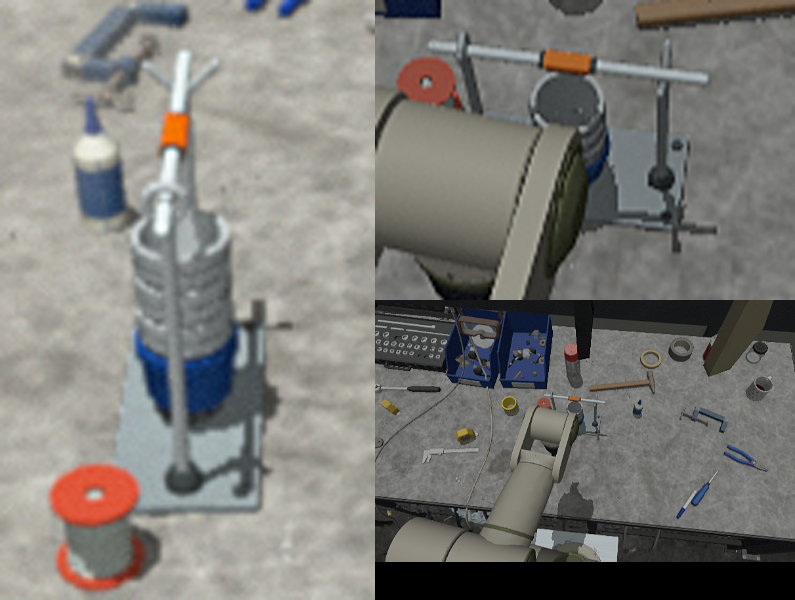

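The rod lies through the eye and in the fork with its grip centred over the stack. Three sleeves are nested upright, no grey sleeve is left on the bench, and the spool and bottle are in place.

```bash
python3 -c "
from h import *
for f0 in('side0.png','s13.png'):
  i=cv2.cvtColor(cv2.imread('pics/'+f0),cv2.COLOR_BGR2HSV)
  for lo,hi in(((4,170,90),(14,255,255)),((100,150,60),(125,255,255))):
    k,_,s,ce=cv2.connectedComponentsWithStats(cv2.inRange(i,lo,hi))
    print(f0,[(s[j].tolist(),ce[j].round(1).tolist()) for j in range(1,k) if s[j][4]>30 and 240<ce[j][0]<310])
print(robot.sign_off())"
```

```text
side0.png [([283, 181, 7, 9, 47], [286.2, 184.7]), ([254, 275, 22, 15, 246], [264.7, 281.8]), ([256, 297, 21, 10, 45], [265.0, 303.2])]
side0.png [([276, 233, 9, 26, 132], [280.7, 244.7]), ([288, 232, 15, 27, 312], [294.8, 244.4])]
s13.png [([283, 180, 7, 10, 47], [286.4, 184.6]), ([254, 275, 22, 15, 245], [264.6, 281.8]), ([256, 297, 21, 10, 44], [264.8, 303.3])]
s13.png [([289, 239, 14, 21, 165], [295.4, 250.4]), ([276, 240, 9, 19, 72], [280.8, 249.4])]
the job is handed in; nothing more can be done
None
```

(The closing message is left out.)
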